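# Index the swing-arm magnifier over the flange

### The job

Bring the magnifier of the indexing stand over the flanged part: hook a fingertip under the pull ring to lift the spring pin out of its hole, swing the arm just one hole over to the side that brings the magnifier straight above the middle of the flange, and let the pin drop fully home in that hole. Do not force the ring, never swing past to the outermost holes, and leave the parts on the stand and the other things on the desk where they are.

Things in the scene. Friction and masses are not known exactly. Their poses are not given: they have to be found in the camera images.
- stand: Fixed aluminium base plate 250x210x8 mm of the indexing stand. Origin on the desk straight below the arm's pivot; x runs to the far side (part stations), y to the left, z up. Three stations with round dark spots lie 85 mm from the pivot on the far side, 25 degrees apart, opposite the three middle holes of the index plate.
- index_plate (a point): Top centre of the steel index plate on the near side of the stand (64 mm in stand x, 190 mm in y), 34 mm above the desk. Five holes, 10 mm wide, on a circle of 100 mm radius round the pivot, 25 degrees (0.436 rad) apart, the middle one nearest the robot. It is fixed to the stand, with the stand's axes.
- swing (a joint): Angle of the arm about its vertical pivot, rad, anticlockwise from above. 0: pin in the middle hole (start); +-0.436: next holes; +-0.873: outermost. Grey rocker bar, 12 mm thick, underside 46 mm up; ring at its near end, 100 mm from the pivot, magnifier at its far end, 85 mm from it. Positive: magnifier goes left, ring goes right. Turns easily with the pin out, stays where left.
- plunger (a joint): Lift of the spring pin (8 mm wide), m. 0: fully home, 8 mm deep in a hole; clear of the plate from 0.009 on; upper stop at 0.024. Lifting takes 5 N at first and 9 N at the stop; the spring pushes the pin down again. Let go over a hole it drops in; let go beside one it stands on the plate.
- ring_top (a point): Wire centre at the top of the pull ring: rigid upright ring of 6 mm steel wire, 56 mm inside, its opening facing along the arm (to the robot at the start). 139 mm above the desk with the pin home; the boss under the ring ends 66 mm up. Moves up with the pin and round with the arm, never spins. x axis: along the arm to the pivot; y: ring's width; z: up.
- lens (a point): Centre of the underside of the magnifier, a black loupe 35 mm in diameter and 40 mm tall fixed in a round frame at the far end of the arm; this point is 49 mm above the desk.
- flange (a point): The flanged part, a loose grey turned steel part with a 58 mm wide flange below and a 33 mm hub above, 30 mm high, on one of the two stations next to the middle one; point on its axis, 13 mm above its underside.
- bushing (a point): The plain brass bushing, 34 mm in diameter and 26 mm high, loose, on the other of these two stations; point at its centre.
- knurl_knob: Loose grey knurled knob, 36 mm wide and 22 mm high, on the left part of the base plate; origin at its underside.
- collar_0: Loose grey collar, 23 mm wide and 12 mm high, on the right part of the base plate; origin at its underside.
- keys: Loose bunch of keys, 104x115x8 mm, on the desk to the left; origin at its underside.
- sticky_notes: Loose pad of sticky notes, 77x77x15 mm, at the near edge of the desk; origin at its underside.
- pen_2: Loose marker pen, 17x135x16 mm, lying near the near edge of the desk in front of the stand; origin at its underside.

How it is judged (in metres and radians):
On the way, in this order (a step that is already met when the one before it is completed fails the run):
1. the spring pin is lifted clear of its hole (value of joint plunger above 0.0095 m), for 0.2 s.
2. the pin is home again in the hole that puts the magnifier over the flange (value of joint plunger below 0.003 m and horizontal distance between lens and flange below 0.012 m), for 0.2 s.
At the end, for the whole second after the job is handed in: The magnifier stands within 12 mm of the flange's axis seen from above, the pin is home in its hole (within 3 mm), and the arm is at rest (all of step 2 and velocity of joint swing between -0.05 and 0.05 rad/s); the robot touches nothing.
It fails at once if the flange, the bushing, the knob or the collar is moved by more than 8 mm or lifted (distance of any of flange, bushing, knurl_knob, collar_0 from where it was at the start of the episode above 0.008 m).
It fails at once if the arm is swung to an outermost hole (value of joint swing above 0.76 rad or value of joint swing below -0.76 rad).
It fails at once if the ring is forced with more than 40 N (contact force between the fingers and plunger above 40 N).
It fails at once if something on the desk is moved by more than 15 mm (distance of any of keys, sticky_notes, pen_2 from where it was at the start of the episode above 0.015 m).
It also fails if it takes over 38 s, if anything falls off the work surface, if the arm or the gripper's body presses on something with over 40 N, if the wrist force passes 120 N, or if a joint passes its speed limit or range.

### The arm

A 7-joint arm with a two-finger parallel gripper is mounted at the origin on a cart in front of the work surface, level with it; the furniture and walls round the work are solid. World frame = base frame: x ahead of the robot, y to its left, z up, the work surface at z = 0. Lengths are in mm, angles in rad, forces in N, time in s.
With the tool pointing down it reaches from about 425 to 1025 mm from the base axis. Payload 9.4 kg.
Tool frame: the origin (TCP) lies at the centre of the arm's flange, where the gripper is bolted on; the fingertips stand 186 mm ahead of it and the grasp point (between the pads) lies robot.tcp_to_grasp ahead of it (robot.tcp_to_grasp is the distance from the TCP to the grasp point, in mm); z points along the fingers, y is the direction in which the jaws open and shut (so a half turn about z gives the same grasp; the last joint's range is limited). The gripper opens to 93 mm and grips with 3 to 60 N. Pads are 15 mm wide; open, the fingers measure 128 mm over their backs; the gripper's body (75 mm by 188 mm) begins 65 mm behind the grasp point.
Start: joints at [1.244, 0.599, -0.003, 1.599, 0.002, 0.943, -0.08], TCP at [179.226, -702.497, 404.718] pointing down, gripper open.
Joint ranges: [-2.57, 2.57], [-0.35, 1.97], [-1.29, 1.29], [0.11, 2.56], [-1.05, 4.19], [0.11, 1.86], [-2.63, 2.63]. Speed limits (rad/s): [2.22, 2.22, 3.01, 3.01, 3.14, 3.14, 3.14].

### API

Orientations are given as a unit quaternion [w, x, y, z].
In Python, from bench import robot gives the robot as it stands.
- The arm moves only by the shell command python3 -m handwheel 'ROWS' [FORCE]. ROWS is JSON, a list of rows, each a list of 5 numbers: the finger opening in cm, from 0 to 9.3, then the shift along the tool's x, y, z in cm, then the turn about the tool's z in degrees. In form: [[jaw, tx, ty, tz, turn], ...]. A call has 1 to 12 rows; each row shifts and turns the commanded pose from where the row before left it, along the tool's axes as they then stand; what a row does not reach is not made up. A row lasts 1/10 s, in which the tool goes at most 50 mm and 8.59 degrees, less where a joint would pass 70% of its speed; a pose out of reach is approached as far as the arm can. A call with a gripper value outside its range is refused whole. The fingers move at their own pace and stop on an object; FORCE is the grip in N (left out, the last holds). Time passes only in rows, so rows that do not move let the fingers close. It gives the time, the measured TCP pose, the force and the opening at its end, in the units of the state.
- robot.state(): the state, without advancing time (a new reading comes with each control period).
- robot.snapshot(name): name is "scene" or "side" or "wrist"; returns (picture, depth): 384x512x3 uint8, red, green, blue; 384x512 float32, mm along the optical axis (not along the pixel's ray), 0 where there is no reading.
- robot.calibration(name): a dict with "fx", "fy", "cx", "cy" (pixels), "dist" ([k1, k2, p1, p2, k3] as OpenCV has them; the pictures are not rectified), "cam_to_world" (4x4, takes a point from camera to world coordinates). Camera axes: x right, y down, z forward; pixel columns grow to the right and rows downward; lengths in mm; the calibration is good to about 2 mm. A picture is of the moment at which its call begins: read the wrist's pose just before it. calibration takes no time and is no camera call; for the wrist camera it gives the pose at the moment of the call.
- robot.job_done(): hands the job in, once; it reports no verdict.
Trained networks look in the newest picture that a camera, given by its name, has taken for a name from the list of things; names that differ only in an ending like _2 or _b are one class to them, and where a whole thing is asked for, a point or a joint stands for the part that bears it (a point fixed in the world has none). Each returns a list of dicts, best first, with "conf" (0 to 1); they miss things now and then, are a little off and sometimes report something else, mostly with a low value. They report only what shows in the picture. A call takes as long as a camera call.
- robot.search_frame(camera, target): "box" ([left, top, right, bottom] in pixels, round what is visible of it).
- robot.silhouettes(camera, target): "mask" (384x512 bool, what is visible of it) and "box" ([left, top, right, bottom] in pixels, round what is visible of it).
The state is a dict: "clock": time; "joint_pos": joint angles; "dq": joint speeds; "tau": joint torques, N m; "eef_pos": TCP position; "tool_rot": TCP orientation; "force": force on the tool from outside, world axes, zero at the start; "moment": the same for the moment, N m; "grip_width": finger opening in mm.
Only numpy, scipy, OpenCV 4.12 (cv2) and the standard library are available. Lean on these libraries where they do the work, as an engineer would, in place of code of your own. Each camera call takes 0.05 s, during which the arm holds its last target. There are 200 camera calls.

## Working session

There is one attempt and no reset: what is moved stays moved. The work goes in short steps, Python scripts to look and compute and a shell command to move; the robot and the scene stay as the last step left them, time stands still between calls to the robot, and variables do not carry over. Pictures are saved under pics/ and viewed, about 8 in all and at most 12, crops included, and the job is handed in when it is done.

```bash
mkdir -p pics
cat > h.py <<'E'
import numpy as np, cv2
from bench import robot
def world(cam,u,v,d,c=None):
    c=c or robot.calibration(cam)
    K=np.array([[c['fx'],0,c['cx']],[0,c['fy'],c['cy']],[0,0,1]])
    p=cv2.undistortPoints(np.array(np.c_[u,v],float).reshape(-1,1,2),K,np.array(c['dist'],float)).reshape(-1,2)
    d=np.asarray(d,float).reshape(-1,1)
    P=np.c_[p*d,d]; T=np.array(c['cam_to_world']); return P@T[:3,:3].T+T[:3,3]
E
python3 - <<'E'
from h import *
s=robot.state(); print(s['clock'],s['eef_pos'],s['tool_rot'],robot.tcp_to_grasp)
ims=[]
for cam in ['scene','side']:
    c=robot.calibration(cam)
    im,d=robot.snapshot(cam); ims.append(im); np.save(cam+'.npy',d)
    print(cam,np.round(np.array(c['cam_to_world'])[:3],2).tolist())
    for t in ['stand','ring_top','lens','flange','bushing','knurl_knob','collar_0','pen_2']:
        r=robot.silhouettes(cam,t)
        for q in r[:2]:
            m=q['mask']&(d>0); v,u=np.nonzero(m)
            if len(u)==0: continue
            P=world(cam,u,v,d[m],c)
            print(t,round(q['conf'],2),q['box'],len(u),'med',np.median(P,0).round(),'lo',np.percentile(P,2,axis=0).round(),'hi',np.percentile(P,98,axis=0).round())
for n,im in zip(['scene','side'],ims):
    cv2.imwrite(f'pics/{n}0.png',cv2.resize(im[:,:,::-1],(800,600)))
E
```

```text
0.0 [ 179.19695072 -702.28530509  403.84006165] [-7.84347122e-04  9.92201226e-01  1.24643802e-01 -1.84366280e-04] 167.3
scene [[-0.83, -0.37, 0.42, -29.17], [-0.56, 0.57, -0.6, 700.02], [-0.01, -0.73, -0.68, 971.72]]
stand 0.81 [229.5, 136.0, 329.8, 205.1] 3318 med [ 537. -247.   24.] lo [ 435. -385.    4.] hi [ 700. -142.  110.]
ring_top 0.7 [292.6, 154.9, 310.0, 174.7] 83 med [ 477. -229.  112.] lo [ 463. -355.    7.] hi [ 557. -203.  143.]
lens 0.95 [255.4, 136.3, 309.9, 186.6] 672 med [ 561. -261.   61.] lo [ 463. -309.   45.] hi [ 663. -205.  138.]
lens 0.28 [250.2, 251.8, 286.8, 282.3] 776 med [385.  70.  13.] lo [347.  27.   2.] hi [423. 108.  17.]
flange 0.67 [203.3, 314.6, 243.0, 364.9] 532 med [369. 281.   3.] lo [346. 227.  -1.] hi [421. 331.   8.]
flange 0.65 [248.1, 150.9, 265.5, 171.3] 207 med [ 647. -253.   21.] lo [ 626. -283.   13.] hi [ 676. -233.   42.]
bushing 0.61 [271.5, 144.9, 279.8, 152.8] 39 med [ 628. -337.   33.] lo [ 613. -344.   22.] hi [ 640. -318.   39.]
knurl_knob 0.39 [254.9, 175.7, 266.8, 189.6] 86 med [ 583. -185.   30.] lo [ 571. -203.   20.] hi [ 
[... 550 characters left out ...]
[ 592. -217.  141.]
lens 0.34 [262.1, 238.0, 290.3, 261.5] 504 med [381.  73.  11.] lo [341.  28.   2.] hi [421. 107.  14.]
flange 0.53 [257.5, 175.0, 272.0, 187.7] 81 med [ 635. -257.   18.] lo [ 572. -296.    7.] hi [ 655. -156.   82.]
knurl_knob 0.46 [261.1, 189.6, 267.6, 197.2] 77 med [ 580. -184.   27.] lo [ 566. -202.    9.] hi [ 600. -172.   31.]
collar_0 0.5 [262.2, 157.4, 306.7, 195.1] 428 med [ 571. -268.   57.] lo [ 460. -469.   -1.] hi [ 742. -219.   87.]
collar_0 0.16 [260.2, 163.2, 323.3, 213.4] 1711 med [ 506. -246.   31.] lo [ 433. -386.    2.] hi [ 650. -142.   98.]
pen_2 0.49 [307.6, 214.5, 323.4, 235.4] 112 med [ 352. -102.   13.] lo [ 337. -171.    7.] hi [372. -48.  17.]
```

Run:
```python
from h import *
im,d=robot.snapshot('scene'); c=robot.calibration('scene')
cv2.imwrite('pics/scene1.png',cv2.resize(im[115:235,205:365,::-1],(800,600),interpolation=cv2.INTER_CUBIC))
v,u=np.mgrid[115:235,205:365]; v=v.ravel();u=u.ravel(); dd=d[v,u]; k=dd>0
P=world('scene',u[k],v[k],dd[k],c)
R=P[(P[:,2]>74)&(P[:,0]>430)&(P[:,0]<520)&(P[:,1]>-290)&(P[:,1]<-170)]
print(len(R)); print(R[np.argsort(R[:,2])].round()[::2].tolist())
def s(a,b):
    q=P[(P[:,2]>a)&(P[:,2]<b)&(P[:,0]>400)&(P[:,1]<-130)&(P[:,1]>-420)&(P[:,0]<760)]; return q
for a,b in [(30,38),(54,62),(82,95)]:
    q=s(a,b); h=cv2.minAreaRect(q[:,:2].astype(np.float32)); print(a,b,len(q),q.mean(0).round(),h)
```

```text
121
[[468.0, -230.0, 75.0], [475.0, -229.0, 76.0], [469.0, -238.0, 76.0], [476.0, -227.0, 77.0], [472.0, -224.0, 77.0], [475.0, -230.0, 79.0], [474.0, -240.0, 80.0], [477.0, -221.0, 81.0], [469.0, -236.0, 82.0], [473.0, -243.0, 83.0], [467.0, -251.0, 83.0], [467.0, -245.0, 84.0], [475.0, -234.0, 84.0], [477.0, -227.0, 85.0], [469.0, -242.0, 85.0], [481.0, -211.0, 86.0], [468.0, -251.0, 87.0], [480.0, -215.0, 87.0], [470.0, -254.0, 87.0], [469.0, -248.0, 88.0], [465.0, -257.0, 91.0], [467.0, -255.0, 92.0], [469.0, -252.0, 93.0], [465.0, -258.0, 95.0], [482.0, -206.0, 97.0], [483.0, -208.0, 99.0], [466.0, -258.0, 101.0], [485.0, -206.0, 102.0], [465.0, -261.0, 104.0], [466.0, -258.0, 105.0], [464.0, -260.0, 109.0], [463.0, -263.0, 111.0], [465.0, -261.0, 111.0], [482.0, -200.0, 112.0], [463.0, -262.0, 115.0], [464.0, -264.0, 117.0], [483.0, -206.0, 118.0], [486.0, -201.0, 120.0], [463.0, -257.0, 122.0], [467.0, -258.0, 123.0], [484.0, -203.0, 124.0], [483.0, -211.0, 126.0], [483.0, -206.0, 129.0], [481.0, -214.0, 132.0], [466.0, -250.0, 133.0], [483.0, -205.0, 134.0], [482.0, -210.0, 134.0], [484.0, -213.0, 135.0], [481.0, -214.0, 135.0], [469.0, -248.0, 136.0], [480.0, -222.0, 138.0], [477.0, -229.0, 138.0], [470.0, -244.0, 139.0], [474.0, -240.0, 139.0], [471.0, -246.0, 140.0], [476.0, -221.0, 140.0], [481.0, -228.0, 141.0], [475.0, -236.0, 141.0], [475.0, -229.0, 142.0], [476.0, -225.0, 145.0], [475.0, -229.0, 146.0]]
30 38 878 [ 509. -231.   35.] ((559.4774169921875, -263.78582763671875), (194.1141815185547, 213.4023895263672), 70.20171356201172)
54 62 290 [ 571. -263.   59.] ((565.1537475585938, -267.9107971191406), (46.44401168823242, 222.41473388671875), 72.52031707763672)
82 95 96 [ 590. -276.   87.] ((568.9468994140625, -264.493408203125), (52.37422561645508, 208.9526824951172), 73.41808319091797)
```

View pics/scene1.png

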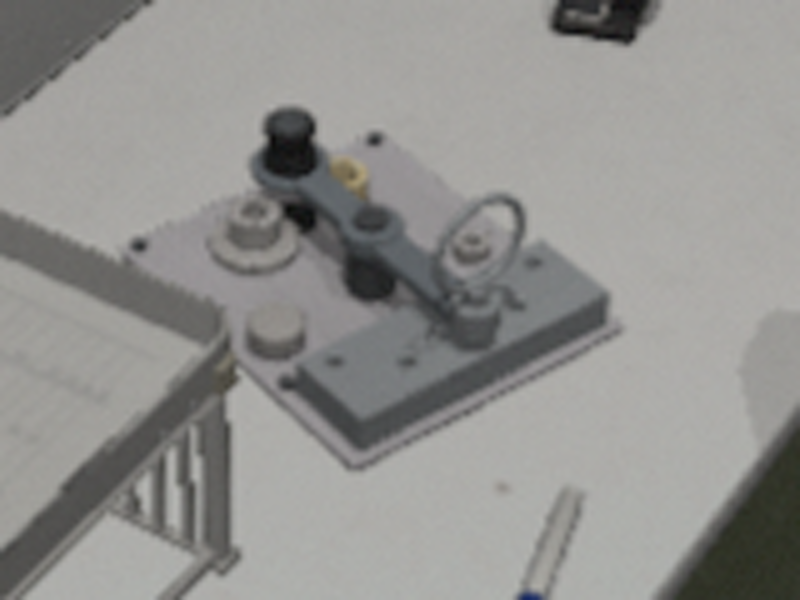

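View pics/scene0.png

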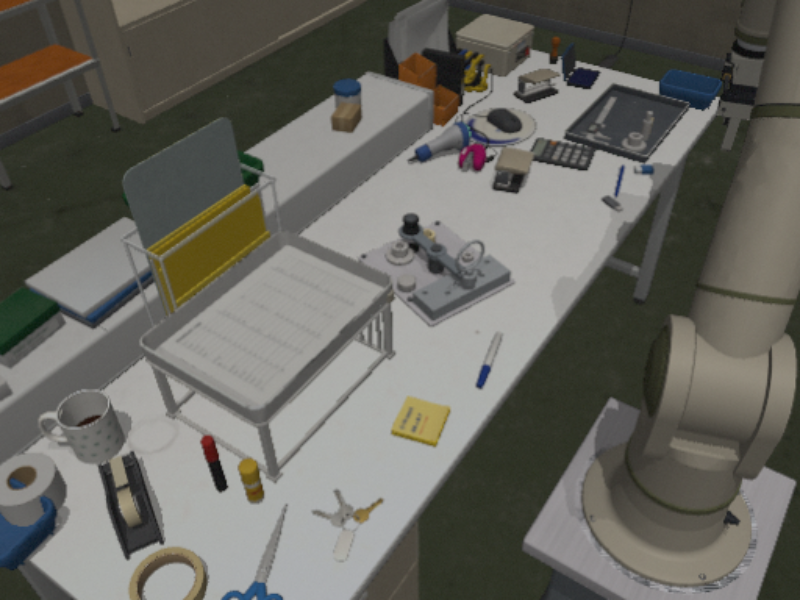

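Run:
```python
from h import *
d=np.load('scene.npy'); v,u=np.mgrid[0:384:2,0:512:2]; v=v.ravel();u=u.ravel(); dd=d[v,u];k=dd>0
P=world('scene',u[k],v[k],dd[k])
H={}
for x0 in range(0,900,100):
    print(x0,[ (int(P[m][:,2].max()) if (m:=(P[:,0]>=x0)&(P[:,0]<x0+100)&(P[:,1]>=y0)&(P[:,1]<y0+100)).any() else None) for y0 in range(-800,500,100)])
```

```text
0 [None, None, None, None, None, 660, 658, 526, 379, 14, None, None, None]
100 [231, 494, None, None, None, 646, 4, 15, 12, 4, None, None, None]
200 [472, 486, 2, -729, -734, -734, -725, -731, None, None, 0, 0, None]
300 [13, 13, 7, 7, 6, 6, 20, 19, 19, 16, 10, 6, 11]
400 [22, 8, 7, 7, 39, 144, 38, 7, 16, 14, 7, 13, 29]
500 [20, 63, 51, 6, 24, 69, 38, 182, 182, 182, 185, 124, 43]
600 [18, 62, 55, 9, 89, 94, 30, 182, 164, 163, 183, 42, 74]
700 [71, 72, 22, 6, 6, 14, None, 255, 252, 254, 183, 95, 95]
800 [107, 108, 109, 111, 107, 109, 199, 352, 353, 354, 132, 110, 133]
```

```bash
python3 -m handwheel '[[9.3,3.35,-3.18,0,0],[9.3,3.35,-3.18,0,0],[9.3,3.35,-3.18,0,0],[9.3,3.35,-3.18,0,0],[9.3,3.35,-3.18,0,0],[9.3,3.35,-3.18,0,0],[9.3,3.35,-3.18,0,0],[9.3,3.35,-3.18,0,0],[9.3,3.35,-3.18,0,0],[9.3,3.35,-3.18,0,0],[9.3,3.35,-3.18,0,0],[9.3,3.35,-3.18,0,0]]' 12
python3 -m handwheel '[[9.3,0,0,0,-7.06],[9.3,0,0,0,-7.06],[9.3,0,0,0,-7.06],[9.3,0,0,0,-7.06],[9.3,0,0,0,-7.06],[9.3,0,0,0,-7.06],[9.3,0,0,0,-7.06],[9.3,0,0,0,-7.06],[9.3,0,0,0,0],[9.3,0,0,0,0]]'
cat > look.py <<'E'
from h import *
import sys
s=robot.state(); c=robot.calibration('wrist'); im,d=robot.snapshot('wrist')
R=cv2.Rodrigues
w,x,y,z=s['tool_rot']; print('t',s['clock'],'tcp',np.round(s['eef_pos'],1),'xang',np.degrees(np.arctan2(2*(x*y+w*z),1-2*(y*y+z*z))).round(2),'w',s['grip_width'],'F',np.round(s['force'],1))
cv2.imwrite(f'pics/{sys.argv[1]}.png',cv2.resize(im[:,:,::-1],(768,576)))
np.savez('w.npz',im=im,d=d,c=np.array(c,dtype=object))
print('cam',np.round(np.array(c['cam_to_world'])[:3],2).tolist())
v,u=np.nonzero(d>0); P=world('wrist',u,v,d[v,u],c)
np.save('P.npy',P)
for t in sys.argv[2:]:
    for q in robot.silhouettes('wrist',t)[:1]:
        m=q['mask']&(d>0); v,u=np.nonzero(m); A=world('wrist',u,v,d[m],c)
        print(t,round(q['conf'],2),q['box'],'med',np.median(A,0).round(1),'lo',np.percentile(A,2,axis=0).round(1),'hi',np.percentile(A,98,axis=0).round(1))
E
python3 look.py w1 ring_top lens flange bushing
```

```text
clock: 2.15
eef_pos: [475.1, -231.7, 405.0]
tool_rot: [0.0, 0.992, 0.124, 0.0]
force: [-0.0, -0.9, -0.8]
grip_width: 92.8
clock: 3.15
eef_pos: [474.3, -233.6, 404.8]
tool_rot: [0.0, 0.816, 0.578, 0.0]
force: [0.3, 0.5, -0.4]
grip_width: 92.7
t 3.15 tcp [ 474.3 -233.6  404.8] xang 70.57 w 92.68491486462854 F [ 0.3  0.5 -0.4]
cam [[0.94, -0.32, -0.09, 501.4], [-0.33, -0.9, -0.27, -158.24], [0.0, 0.28, -0.96, 385.59]]
ring_top 0.76 [248.2, 153.0, 261.1, 223.7] med [ 477.9 -227.4  136.7] lo [ 466.5 -257.5   75.4] hi [ 487.  -203.3  142.8]
lens 0.96 [240.4, 148.9, 461.4, 228.1] med [ 571.9 -269.6   59.9] lo [ 466.3 -311.8   34. ] hi [ 662.8 -213.2  140.7]
flange 0.82 [378.8, 119.8, 428.5, 164.9] med [ 644.7 -257.    18.6] lo [ 623.6 -284.6   11.9] hi [ 674.  -235.7   40.1]
bushing 0.85 [378.7, 183.6, 418.0, 216.6] med [ 623.6 -331.5   31.2] lo [ 612.2 -343.3   10.9] hi [ 642.2 -311.7   36. ]
```

View pics/w1.png

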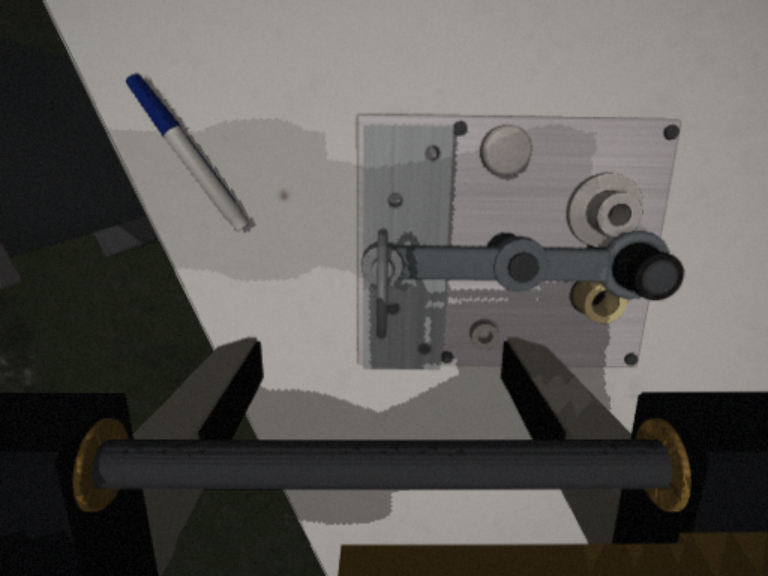

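Run:
```python
from h import *
P=np.load('P.npy')
R=P[(abs(P[:,0]-475)<30)&(abs(P[:,1]+233)<45)&(P[:,2]>98)&(P[:,2]<150)]
c=np.median(R,0); u,s,vt=np.linalg.svd(R[:,:2]-R[:,:2].mean(0)); print(len(R),R.mean(0),vt[0],np.degrees(np.arctan2(vt[0][1],vt[0][0])))
t=(R[:,:2]-R[:,:2].mean(0))@vt[0]; mid=(np.percentile(t,1)+np.percentile(t,99))/2
print('range',np.percentile(t,[1,99]),'mid',R[:,:2].mean(0)+mid*vt[0],'top',np.percentile(R[:,2],[90,98]))
A=P[(P[:,2]>50)&(P[:,2]<64)&(P[:,0]>440)&(P[:,0]<700)&(P[:,1]<-180)&(P[:,1]>-340)]
u,s,vt=np.linalg.svd(A[:,:2]-A[:,:2].mean(0),full_matrices=False); print('arm',A.mean(0),np.degrees(np.arctan2(vt[0][1],vt[0][0])))
```

```text
520 [ 477.575673   -227.03924487  135.19251111] [-0.35078366 -0.93645652] -110.53525487368827
range [-26.0035273   34.28135379] mid [ 476.12380985 -230.91515719] top [141.8410609  142.80697872]
arm [ 572.96774064 -267.38229446   58.57694045] 160.57991307381303
```

```bash
python3 -m handwheel '[[9.3,0.3,0.1,1.3,0],[9.3,0,0,1.3,0],[9.3,0,0,1.3,0],[9.3,0,0,1.3,0],[9.3,0,0,1.3,0],[9.3,0,0,1.3,0],[9.3,0,0,1.3,0],[9.3,0,0,1.3,0],[5,0,0,0,0],[5,0,0,0,0],[3,0,0,0,0],[2,0,0,0,0]]' 12
python3 look.py w2 ring_top
```

```text
clock: 4.6
eef_pos: [476.5, -230.9, 301.3]
tool_rot: [0.0, 0.815, 0.579, 0.0]
force: [0.2, 0.3, -0.1]
grip_width: 65.6
t 4.6 tcp [ 476.5 -230.9  301.3] xang 70.79 w 65.56046053438291 F [ 0.2  0.3 -0.1]
cam [[0.94, -0.32, -0.09, 503.27], [-0.33, -0.91, -0.27, -155.53], [0.0, 0.28, -0.96, 282.08]]
ring_top 0.58 [240.1, 183.1, 263.4, 291.4] med [ 479.5 -223.3  136. ] lo [ 466.8 -266.6   35.2] hi [ 487.8 -202.7  142.8]
```

View pics/w2.png

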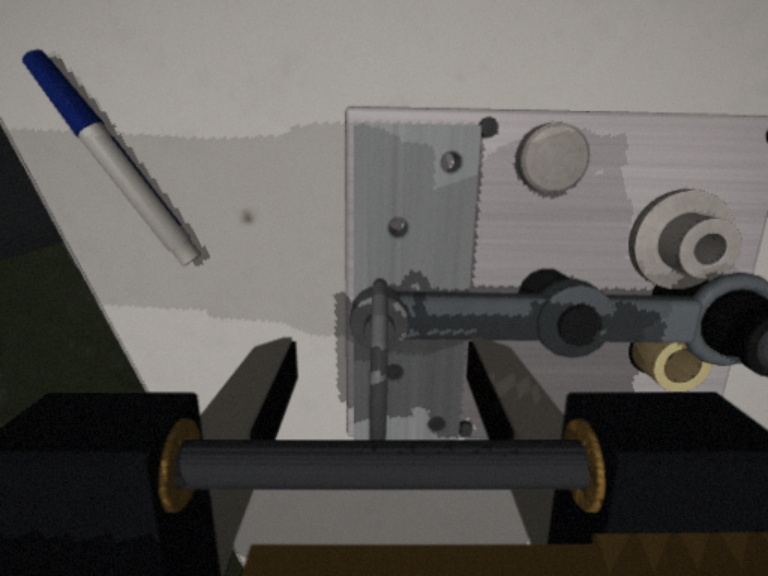

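Picture: fingers straddle the ring (wire at column 380, between tips at 295 and 470), symmetric. Close gently.

```bash
python3 -m handwheel '[[2,0,0,0,0],[2,0,0,0,0],[1,0,0,0,0],[1,0,0,0,0],[0.4,0,0,0,0],[0.4,0,0,0,0],[0.4,0,0,0,0],[0.4,0,0,0,0],[0.4,0,0,0,0],[0.4,0,0,0,0]]' 12
```

```text
clock: 5.7
eef_pos: [475.9, -230.7, 300.6]
tool_rot: [-0.0, 0.815, 0.579, -0.0]
force: [-3.0, 1.0, 2.2]
grip_width: 5.8
```

```bash
python3 -m handwheel '[[0,0,0,-0.2,0],[0,0,0,-0.2,0],[0,0,0,-0.2,0],[0,0,0,-0.2,0],[0,0,0,-0.2,0],[0,0,0,-0.2,0],[0,0,0,-0.2,0],[0,0,0,-0.1,0],[0,0,0,0,0],[0,0,0,0,0]]' 14; python3 look.py w3 ring_top
python3 - <<'E'
from h import *
P=np.load('P.npy'); im,d=robot.snapshot('scene'); v,u=np.nonzero(d>0); Q=world('scene',u,v,d[v,u])
for A in (P,Q):
    A=A[(abs(A[:,0]-476)<40)&(abs(A[:,1]+231)<42)&(A[:,2]>60)&(A[:,2]<170)]; print(len(A),np.percentile(A[:,2],[10,50,95,99]))
cv2.imwrite('pics/s3.png',cv2.resize(im[115:235,205:365,::-1],(800,600),interpolation=cv2.INTER_CUBIC))
E
```

```text
clock: 6.7
eef_pos: [476.0, -230.8, 315.6]
tool_rot: [-0.0, 0.815, 0.579, -0.0]
force: [-4.3, 0.9, -7.0]
grip_width: 5.2
t 6.7 tcp [ 476.  -230.8  315.6] xang 70.79 w 5.218375351596915 F [-4.3  0.9 -7. ]
cam [[0.94, -0.32, -0.09, 502.74], [-0.33, -0.91, -0.27, -155.36], [-0.0, 0.28, -0.96, 296.43]]
ring_top 0.95 [247.0, 183.4, 262.7, 290.0] med [ 480.1 -221.1  151.4] lo [ 468.8 -247.6   86.7] hi [ 487.7 -202.6  159.3]
3811 [ 66.8622781  150.55552941 167.48565832 169.6115298 ]
313 [ 65.32100562 129.16046988 166.40993977 169.18973455]
```

View pics/s3.png

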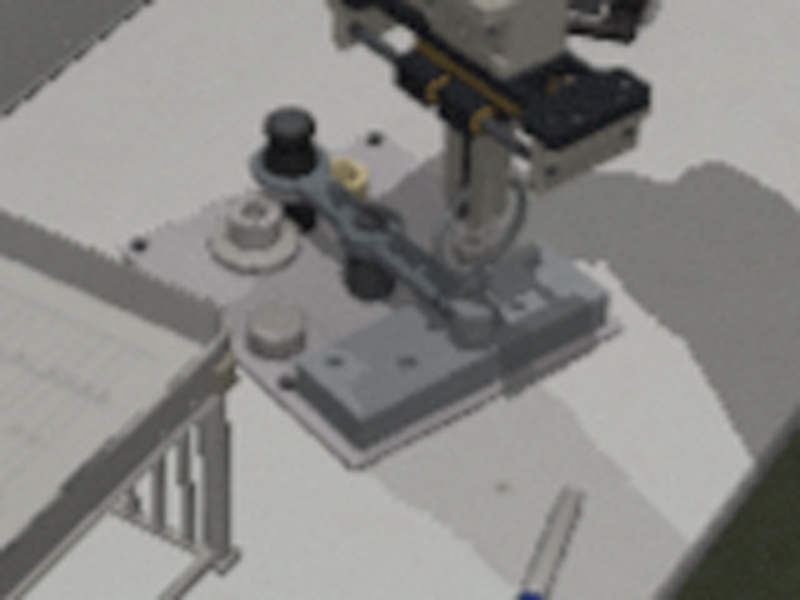

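```bash
python3 -m handwheel '[[0,-0.436,0.0095,0,-2.5],[0,-0.436,0.0095,0,-2.5],[0,-0.436,0.0095,0,-2.5],[0,-0.436,0.0095,0,-2.5],[0,-0.436,0.0095,0,-2.5],[0,-0.436,0.0095,0,-2.5],[0,-0.436,0.0095,0,-2.5],[0,-0.436,0.0095,0,-2.5],[0,-0.436,0.0095,0,-2.5],[0,-0.436,0.0095,0,-2.5],[0,0,0,0,0],[0,0,0,0,0]]'; python3 look.py w4 ring_top lens flange
python3 - <<'E'
from h import *
P=np.load('P.npy')
A=P[(P[:,2]>50)&(P[:,2]<64)&(P[:,0]>500)&(P[:,0]<640)&(P[:,1]<-230)&(P[:,1]>-300)]
u,s,vt=np.linalg.svd(A[:,:2]-A[:,:2].mean(0),full_matrices=False); print('arm',A.mean(0),np.degrees(np.arctan2(vt[0][1],vt[0][0])))
E
```

```text
clock: 8.05
eef_pos: [469.3, -274.8, 315.0]
tool_rot: [-0.002, 0.671, 0.741, -0.002]
force: [-10.0, -1.2, -7.8]
grip_width: 5.2
t 8.05 tcp [ 469.3 -274.8  315. ] xang 95.7 w 5.181554220887693 F [-10.   -1.2  -7.8]
cam [[1.0, 0.1, 0.02, 462.13], [0.1, -0.95, -0.28, -195.34], [-0.0, 0.28, -0.96, 295.83]]
ring_top 0.66 [244.4, 184.4, 265.1, 292.2] med [ 468.1 -263.7  150.3] lo [ 463.4 -291.4   89.8] hi [ 474.4 -245.3  157. ]
lens 0.86 [237.0, 175.1, 512.0, 294.1] med [ 567.9 -265.2   60. ] lo [ 461.4 -285.2   53.3] hi [ 656.6 -240.8  155.6]
flange 0.58 [413.6, 165.1, 475.1, 222.5] med [ 639.8 -246.6   17.5] lo [ 622.4 -289.3    9.6] hi [ 665.  -234.4   51.7]
arm [ 572.74632141 -265.58614415   58.66979688] -173.70182175665903
```

View pics/w4.png

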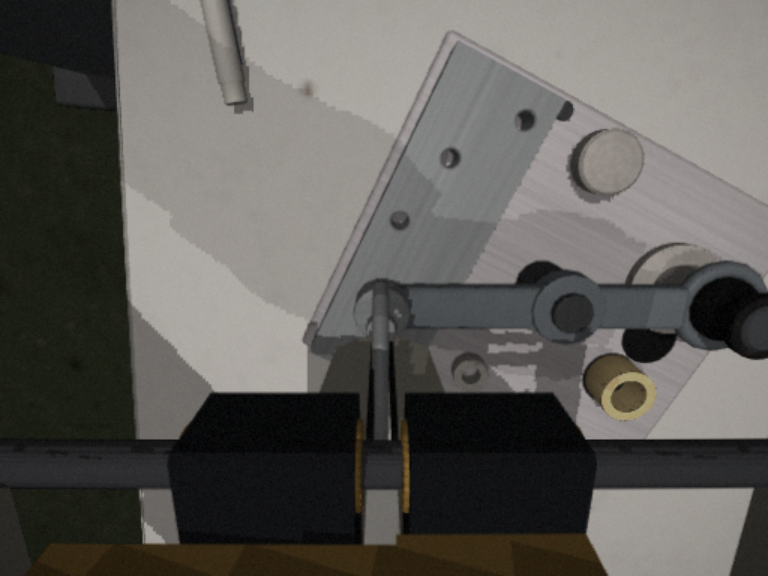

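```bash
python3 -m handwheel '[[0,0.1,-0.05,0,0],[0,0,-0.05,0,0],[0,0,0,0.2,0],[0,0,0,0.2,0],[0,0,0,0.2,0],[0,0,0,0.2,0],[0,0,0,0.2,0],[0,0,0,0,0]]'
```

```text
clock: 9.05
eef_pos: [468.9, -273.6, 305.2]
tool_rot: [-0.001, 0.671, 0.742, -0.001]
force: [-8.7, -1.2, -5.9]
grip_width: 5.3
```

```bash
python3 -m handwheel '[[0,0,0,0.2,0],[0,0,0,0.2,0],[0,0,0,0,0],[0,0,0,0,0]]'; python3 -m handwheel '[[1,0,0,0,0],[2,0,0,0,0],[4,0,0,0,0],[6,0,0,0,0],[6,0,0,0,0],[6,0,0,0,0],[6,0,0,0,0]]'
```

```text
clock: 9.45
eef_pos: [468.8, -273.6, 301.4]
tool_rot: [-0.001, 0.671, 0.741, -0.001]
force: [-8.5, -1.4, -4.6]
grip_width: 5.3
clock: 10.15
eef_pos: [470.3, -272.9, 301.8]
tool_rot: [0.0, 0.67, 0.742, 0.0]
force: [0.2, -0.2, 0.1]
grip_width: 53.6
```

```bash
python3 -m handwheel '[[6,0,0,-1.3,0],[6,0,0,-1.3,0],[6,0,0,-1.3,0],[6,0,0,-1.3,0],[6,0,0,-1.3,0],[6,0,0,-1.3,0],[6,0,0,-1.3,0],[6,0,0,-1.3,0],[6,0,0,0,0],[6,0,0,0,0]]'; python3 look.py w5 ring_top lens flange
python3 - <<'E'
from h import *
P=np.load('P.npy')
R=P[(abs(P[:,0]-470)<30)&(abs(P[:,1]+274)<45)&(P[:,2]>98)&(P[:,2]<170)]; print('ring',len(R),np.median(R,0),np.percentile(R[:,2],[90,98]))
A=P[(P[:,2]>50)&(P[:,2]<64)&(P[:,0]>440)&(P[:,0]<700)&(P[:,1]<-220)&(P[:,1]>-320)]
u,s,vt=np.linalg.svd(A[:,:2]-A[:,:2].mean(0),full_matrices=False); print('arm',A.mean(0),np.degrees(np.arctan2(vt[0][1],vt[0][0])))
im,d=robot.snapshot('scene'); cv2.imwrite('pics/s5.png',cv2.resize(im[115:235,205:365,::-1],(800,600),interpolation=cv2.INTER_CUBIC))
E
```

```text
clock: 11.15
eef_pos: [470.1, -273.0, 405.9]
tool_rot: [0.0, 0.671, 0.742, -0.0]
force: [-0.8, -0.3, -0.1]
grip_width: 60.1
t 11.15 tcp [ 470.1 -273.   405.9] xang 95.79 w 60.09809333166454 F [-0.8 -0.3 -0.1]
cam [[0.99, 0.1, 0.03, 462.93], [0.1, -0.95, -0.28, -193.58], [0.0, 0.28, -0.96, 386.63]]
ring_top 0.7 [245.7, 154.9, 258.3, 227.2] med [ 468.5 -271.3  137.3] lo [ 463.9 -301.    75.2] hi [ 474.3 -244.6  142.8]
lens 0.65 [238.3, 155.1, 455.1, 230.2] med [ 572.  -265.7   60. ] lo [ 461.5 -286.8   53.4] hi [ 664.3 -241.6  140.7]
flange 0.92 [379.1, 154.2, 421.7, 193.7] med [ 639.7 -246.4   17.5] lo [ 623.9 -288.    11.6] hi [ 663.4 -235.5   31.4]
ring 517 [ 468.46098686 -268.35248514  137.97030874] [141.93128261 142.91065195]
arm [ 572.23386872 -265.57940973   58.52955305] -173.9739861719617
```

View pics/w5.png

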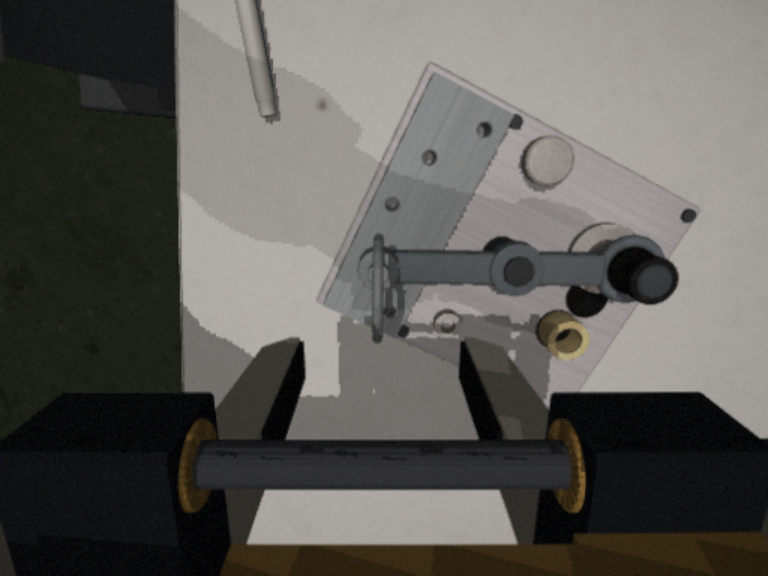

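View pics/s5.png

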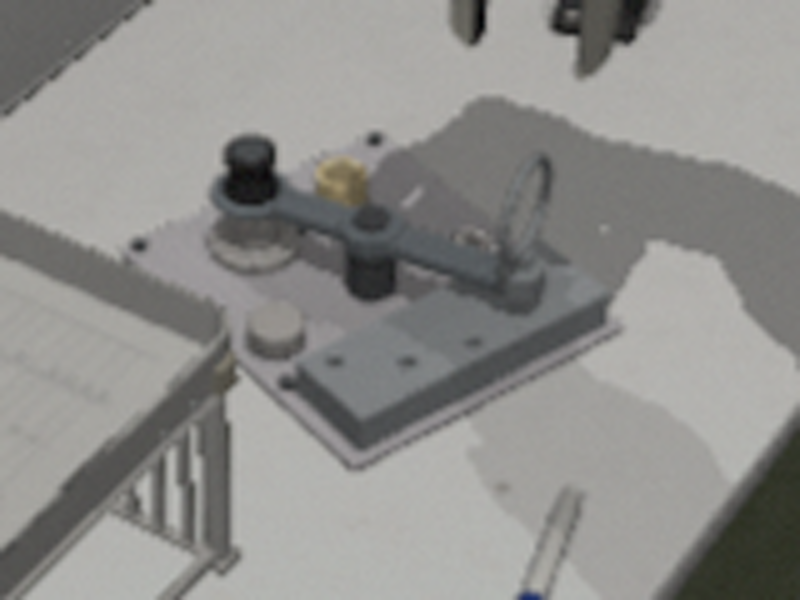

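```bash
python3 -c "
from bench import robot
robot.job_done(); print(robot.state()['clock'])"
```

```text
the job is handed in; nothing more can be done
the job is handed in; nothing more can be done
```

The magnifier now stands over the flange with the pin home in the next hole over, and I handed the job in at about 11 s of robot time. No verdict was reported.

**What I did:** The moves only allow a downward tool, so I could not hook a fingertip under the ring. I pinched the top of the pull ring between the pads at 12–14 N instead. I lifted it about 15 mm, swung the arm about 25° (one hole, magnifier to the left), lowered the pin, let go and backed off 10 cm.

**Last checks:**
- **Pin:** the ring top measures 142.9 mm, against 142.8 mm before the lift. While I lowered it, the spring force fell from 7.8 to 4.6 N, as it should with the pin going into the hole.
- **Magnifier:** in both pictures it sits over the flange. I judged this from the pictures and the arm angle, not from a direct lens-to-flange distance.
- **Other things:** the bushing, knob and collar look unmoved, and so does the visible part of the pen. I did not look at the keys or sticky notes again.
- **Robot:** it is clear of everything, with about 1 N or less at the wrist.

**Disagreements:**
- The arm angle from the depth picture read about 25.4–25.7° rather than 25.0°, which I put down to measuring noise.
- A sideways force of 8–10 N showed at the wrist from the swing until I let go. It is well below the 40 N limit, and it vanished on release.

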